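# Set a sheet blank in the filing block with its dyed end over the ledge

## Task

Get the sheet blank ready for filing its blue-dyed end, pushing with the fingertips only: slide it flat against the fence of the filing block and along the fence until its whole blue end, and hardly any bare metal, stands out past the right-hand end of the ledge. Then tip the weighted hold-down arm over so that its rubber pad rests on the blank. Never lift or pick up the blank, and leave the file, caliper, brush and vial where they are.

Things in the scene. Friction and masses are not known exactly. Their poses are not given: they have to be found in the camera images.
- block: Filing block fixed on the bench: blue base, dark steel top plate. Origin on the bench under it; z up, y along the fence to the left, x away from the robot. Its flat top, the ledge, is 50 mm above the origin and spans x -65 to 85 mm, y -130 mm (right-hand end, bright filing edge) to +150 mm.
- ledge (a point): Point on the top edge of the ledge's right-hand end, 50 mm above the bench, in the block's axes at x = 5 mm (on the centre line of a blank that lies against the fence), y = -130 mm. Beyond it (towards the block's -y) the blank hangs free over the bench.
- fence (a point): Middle of the top of the fence's guiding face (facing the robot), in the block's axes at x = 35, y = 11, z = 62 mm. The fence is a bright steel bar on the ledge, 15 mm thick, 12 mm high, from y = -108 to 130 mm. Behind it, at y = -105 mm, stands the grey bracket of the hold-down arm: 34 mm wide, x = 56 to 82 mm, top 94 mm above the bench.
- blank: Loose aluminium sheet, 60 mm wide (x), 160 long (y), 5 thick, about 0.15 kg, flat on the ledge; slides at under 2 N. Origin: centre of its underside, at x = 5 mm in the block's axes when against the fence. Its -y end, towards the ledge's right-hand end, is dyed blue over the last 22 mm. At the start it lies 4 to 32 mm from the fence, up to 6 degrees askew, blue end still on the ledge.
- blue_end (a point): Middle of the blank's blue end face, at half its thickness.
- hold_arm (a joint): Steel hold-down arm of the block on a pivot along the block's y at x = 68, y = -105, z = 80 mm in its axes. Angle in rad: 0 = level, pointing to the block's -x, its rubber pad (63 mm from the pivot) on the blank; pi/2 = upright; more = leaning back, away from the robot. Starts 0.08 to 0.23 rad past upright, held by friction. 0.35 kg, 14 mm wide.
- ball_end (a point): Centre of the red ball (26 mm across) at the arm's end, 103 mm from the pivot. Pushed at the ball towards the robot (1 to 2 N) the arm tips; from about 0.3 rad forward of upright it sinks by its own weight onto the blank within about 1.5 s and stays.
- file: Bystander: flat hand file with orange handle, 250 mm long, 15 mm high, lying on the bench to the right of the block. Origin: underside.
- caliper: Bystander: digital caliper, 225 x 71 x 16 mm, lying on the bench to the left of the block, beyond the vial. Origin: underside.
- brush: Bystander: flat brush, 181 x 32 x 12 mm, lying on the bench to the right of the block, beyond the file. Origin: underside.
- vial: Bystander: white sample vial with blue cap, 27 mm across, 52 mm high, standing on the bench just left of the block. Origin: underside.
Things that resemble listed ones, but are neither listed nor needed, are in the scene too. Of the things shaped like the blank, the aluminium one is meant.

How it is judged:
By the outcome, as a careful person would: the job done as asked, in the order asked, and still so for the second after the job is handed in, with the robot touching nothing.
It also fails if it takes over 58 s, if anything falls off the work surface, if the arm or the gripper's body presses on something with over 40 N, if the wrist force passes 120 N, or if a joint passes its speed limit or range.

## Robot

A 7-joint arm with a two-finger parallel gripper is mounted at the origin on a cart in front of the work surface, level with it; the furniture and walls round the work are solid. World frame = base frame: x ahead of the robot, y to its left, z up, the work surface at z = 0. Lengths are in mm, angles in rad, forces in N, time in s.
With the tool pointing down it reaches from about 425 to 825 mm from the base axis. Payload 3.6 kg.
Tool frame: the origin (TCP) lies between the finger pads; the fingertips stand 11 mm ahead of it and the grasp point (between the pads) lies 8 mm behind it; y points along the fingers, z is the direction in which the jaws open and shut, and the axes are right-handed (so a half turn about y gives the same grasp; the last joint's range is limited). The gripper opens to 85 mm and grips with 20 to 120 N. Pads are 22 mm wide; open, the fingers measure 114 mm over their backs; the gripper's body (76 mm by 85 mm) begins 54 mm behind the grasp point. The pads swing forward as they close: fully open they stand 13 mm farther back than shut.
Start: joints at [1.262, 0.615, -0.013, 1.423, 0.008, 1.103, -0.04], TCP at [181.392, -624.148, 242.297] pointing down, gripper open.
Joint ranges: [-3.12, 3.12], [-0.3, 2.06], [-1.34, 1.32], [0.26, 2.42], [-1.36, 4.5], [0.01, 1.98], [-2.84, 2.84]. Speed limits (rad/s): [2.79, 2.79, 3.14, 3.14, 3.14, 3.14, 3.14].

## Interface

Orientations are given as a 3x3 rotation matrix whose columns are the frame's x, y, z axes.
In Python, from cell import state, get_image, job_done gives the robot as it stands.
- The arm moves only by the tool move_arm, never from a script. Its argument "increments" is a list of rows, each a list of 7 numbers: the opening, from -1 (shut) to 1 (fully open), then the shift along the tool's x, y, z in m, then the turn, a rotation vector about the tool's x, y, z in rad. A call has 1 to 10 rows; each row is the pose to reach, as a shift and turn from the pose measured when the call began, along the tool's axes at that moment; what a row does not reach only later rows make up. A row lasts 1/12 s, in which the tool goes at most 41.7 mm and 7.16 degrees, less where a joint would pass 70% of its speed; a pose out of reach is approached as far as the arm can. A call with a gripper value outside its range is refused whole. The fingers move at their own pace and stop on an object; the grip force is fixed at half the most. Time passes only in rows, so rows that repeat a pose let the fingers close. It gives the time, the measured TCP pose, the force and the opening at its end, in the units of the state.
- state(): the state, without advancing time (a new reading comes with each control period).
- get_image(name): name is "scene" or "top" or "wrist"; returns a dict with "pixels" (384x512x3 uint8, red, green, blue), "range_z" (384x512 float32, mm along the optical axis (not along the pixel's ray), 0 where there is no reading), "intrinsics" (3x3 intrinsics, pixels), "view" (4x4, takes a point from world to camera coordinates). Camera axes: x right, y up, looking along -z (the intrinsics and any distortion apply to the point x, -y, -z); pixel columns grow to the right and rows downward; lengths in mm; the calibration is good to about 2 mm. A picture is of the moment at which its call begins.
- job_done(): hands the job in, once; it reports no verdict.
The state is a dict: "time": time; "qpos": joint angles; "dq": joint speeds; "joint_torque": joint torques, N m; "tcp_pos": TCP position; "ee_rot": TCP orientation; "ft_force": force on the tool from outside, world axes, zero at the start; "wrist_torque": the same for the moment, N m; "finger_gap": opening from 0.0 (shut) to 1.0 (fully open).
Only numpy, scipy, OpenCV 4.12 (cv2) and the standard library are available. Lean on these libraries where they do the work, as an engineer would, in place of code of your own. Each camera call takes 0.05 s, during which the arm holds its last target.

## Working session

There is one attempt and no reset: what is moved stays moved. The work goes in short steps, Python scripts to look and compute and a tool call to move; the robot and the scene stay as the last step left them, time stands still between calls to the robot, and variables do not carry over. Pictures are saved under pics/ and viewed, and the job is handed in when it is done.

Besides the shell and the picture viewer there is one more tool, called after "Emit:" as name(argument=value, ...) on one line, values as JSON. move_arm: Moves the arm, as the interface text tells. Its arguments: {"type":"object","properties":{"increments":{"type":"array","items":{"type":"array","items":{"type":"number"}}}},"required":["increments"]}

```bash
ls; mkdir -p pics
python3 - <<'E'
from cell import state,get_image
import cv2,numpy as np
s=state()
for k,v in s.items(): print(k,np.round(v,3).tolist())
for n in ("scene","top","wrist"):
    g=get_image(n); cv2.imwrite(f"pics/{n}0.png",g["pixels"][:,:,::-1]); np.savez(f"pics/{n}0.npz",**g)
    print(n,np.round(g["intrinsics"],1).tolist(),np.round(g["view"],3).tolist(), [k for k in g])
E
```

```text
pics
time 0.0
qpos [1.261, 0.616, -0.013, 1.425, 0.008, 1.103, -0.04]
dq [0.001, 0.001, -0.001, -0.001, -0.002, -0.0, 0.001]
joint_torque [-0.0, -46.922, 0.259, -17.104, 0.01, 0.01, 0.0]
tcp_pos [181.211, -623.446, 241.128]
ee_rot [[-0.96, -0.001, 0.279], [-0.279, 0.003, -0.96], [0.0, -1.0, -0.003]]
ft_force [0.643, -0.868, 0.094]
wrist_torque [0.005, -0.001, 0.009]
finger_gap 1.001
scene [[391.6, 0.0, 263.2], [0.0, 391.6, 188.3], [0.0, 0.0, 1.0]] [[-0.901, -0.435, -0.011, 508.591], [0.203, -0.443, 0.873, -122.232], [-0.385, 0.784, 0.487, -1074.112], [0.0, 0.0, 0.0, 1.0]] ['pixels', 'range_z', 'intrinsics', 'view']
top [[416.4, 0.0, 256.4], [0.0, 416.4, 193.2], [0.0, 0.0, 1.0]] [[0.028, -1.0, 0.003, 95.362], [0.982, 0.028, 0.186, -521.341], [-0.186, -0.002, 0.983, -1339.351], [0.0, 0.0, 0.0, 1.0]] ['pixels', 'range_z', 'intrinsics', 'view']
wrist [[328.1, 0.0, 256.8], [0.0, 328.1, 190.3], [0.0, 0.0, 1.0]] [[0.279, -0.96, -0.003, -649.263], [0.92, 0.268, -0.284, 36.566], [0.274, 0.076, 0.959, -379.814], [0.0, 0.0, 0.0, 1.0]] ['pixels', 'range_z', 'intrinsics', 'view']
```

View pics/scene0.png

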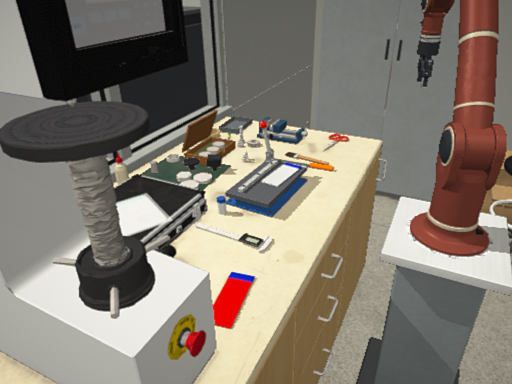

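View pics/top0.png

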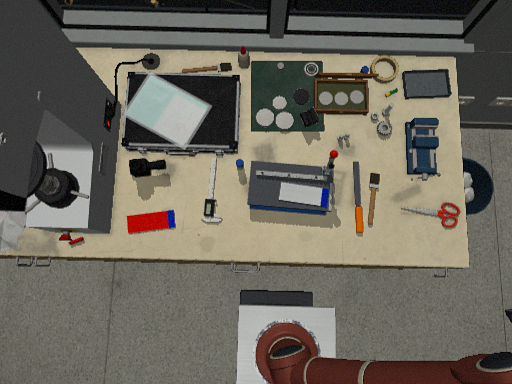

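View pics/wrist0.png

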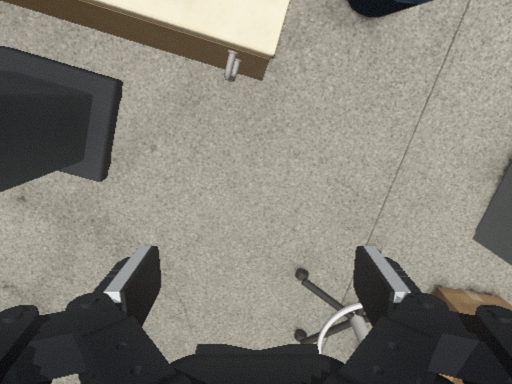

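```bash
cat > h.py <<'E'
import numpy as np,cv2
from cell import state,get_image
def grab(n,tag):
    g=get_image(n); np.savez(f"pics/{n}{tag}.npz",**g); return g
def load(n,tag): return dict(np.load(f"pics/{n}{tag}.npz"))
def ray(g,u,v):
    K,V=g["intrinsics"],g["view"]; d=np.array([(u-K[0,2])/K[0,0],-(v-K[1,2])/K[1,1],-1.])
    R,t=V[:3,:3],V[:3,3]; return -R.T@t,R.T@d
def onz(g,u,v,z):
    c,d=ray(g,u,v); return c+d*(z-c[2])/d[2]
def proj(g,p):
    K,V=g["intrinsics"],g["view"]; q=V[:3,:3]@np.asarray(p,float)+V[:3,3]
    return np.array([K[0,2]+K[0,0]*q[0]/-q[2],K[1,2]+K[1,1]*-q[1]/-q[2]])
def pts(g):  # all world pts HxWx3
    K,V=g["intrinsics"],g["view"]; v,u=np.mgrid[:384,:512]; z=g["range_z"].astype(float)
    c=np.stack([(u-K[0,2])/K[0,0]*z,-(v-K[1,2])/K[1,1]*z,-z],-1)
    P=(c-V[:3,3])@V[:3,:3]; P[z==0]=np.nan; return P
def crop(g,x0,y0,x1,y1,f,name):
    im=cv2.resize(np.ascontiguousarray(g["pixels"][y0:y1,x0:x1,::-1]),None,fx=f,fy=f,interpolation=cv2.INTER_CUBIC); cv2.imwrite(f"pics/{name}.png",im)
E
python3 - <<'E'
from h import *
g=load("top",0); crop(g,230,140,400,250,4.7,"ctop0")
s=load("scene",0); crop(s,200,110,340,220,5,"cscene0")
P=pts(g)
for u,v in [(300,192),(324,198),(260,185),(290,173),(333,155),(360,190),(240,165),(374,200)]: print(u,v,P[v,u].round(1))
E
```

```text
300 192 [525.9 -35.1  53. ]
324 198 [ 507.5 -114.6   54.5]
260 185 [547.7  98.5  44.5]
290 173 [ 5.876e+02 -3.000e-01  6.240e+01]
333 155 [ 616.1 -120.   191.6]
360 190 [ 548.8 -247.8    1.5]
240 165 [612.1 167.5  55.6]
374 200 [ 513.  -292.2   12.7]
```

View pics/ctop0.png

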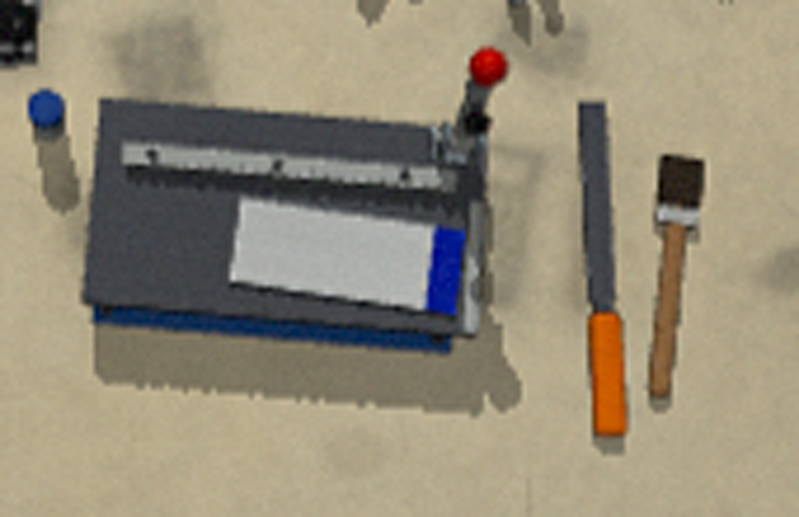

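View pics/cscene0.png

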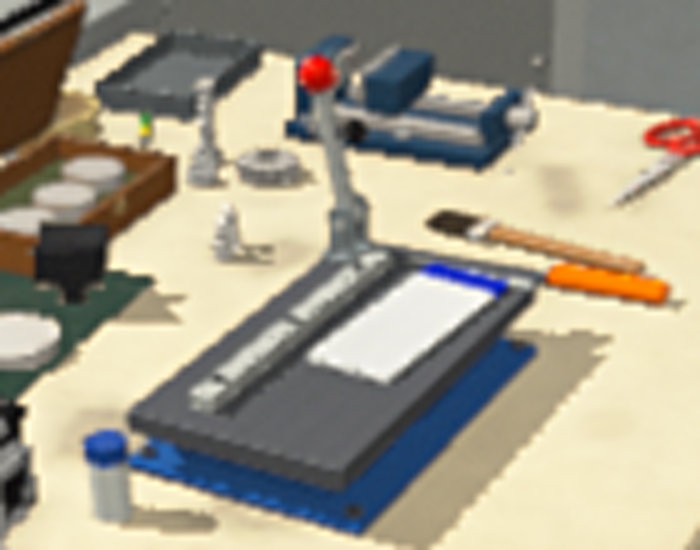

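```bash
cat >> h.py <<'E'
def measure(g,box=(245,155,340,220),sil=140,verbose=1):
    im=g["pixels"].astype(int); R,G,B=im[...,0],im[...,1],im[...,2]
    m=np.zeros(R.shape,bool); x0,y0,x1,y1=box; m[y0:y1,x0:x1]=1
    mx=im.max(-1);mn=im.min(-1)
    grey=(mx-mn<25)
    blue=(B>120)&(B-R>90)&(B-G>80)&m
    silver=grey&(mn>sil)&m
    return blue,silver
def big(mask):
    n,l,s,c=cv2.connectedComponentsWithStats(mask.astype(np.uint8)); i=1+np.argmax(s[1:,4]); return l==i
def rect_on(g,mask,z):
    cs,_=cv2.findContours(mask.astype(np.uint8),cv2.RETR_EXTERNAL,cv2.CHAIN_APPROX_NONE)
    c=max(cs,key=cv2.contourArea)[:,0]
    p=np.array([onz(g,u,v,z)[:2] for u,v in c],np.float32)
    return cv2.minAreaRect(p),p
E
python3 - <<'E'
from h import *
g=load("top",0); b,s=measure(g)
sb=big(b|s); print(b.sum(),sb.sum())
r,p=rect_on(g,sb,55); print("blank",r,cv2.boxPoints(r).round(1).tolist())
r,p=rect_on(g,big(b),55); print("blue",r)
P=pts(g); 
# plate edges: dark-top mask by depth
top=(P[...,2]>40)&(P[...,2]<75); m=np.zeros(top.shape,bool); m[155:225,235:345]=1; top&=m
top=big(top); r,p=rect_on(g,top,50); print("plate",r,cv2.boxPoints(r).round(1).tolist())
# fence
gm=P[...,2]; fe=m&(gm>58)&(gm<68); fe=big(fe); r,p=rect_on(g,fe,62); print("fence",r,cv2.boxPoints(r).round(1).tolist())
im=g["pixels"].astype(int); red=(im[...,0]>150)&(im[...,1]<60)&m; m2=red.copy()
red=(im[...,0]>150)&(im[...,1]<70)&(im[...,2]<70); red[:,:320]=0; red[170:]=0; red[:,345:]=0
v,u=np.nonzero(red); print("ball px",u.mean(),v.mean(),len(u),np.nanmedian(P[red],0))
s=load("scene",0); im=s["pixels"].astype(int); red=(im[...,0]>150)&(im[...,1]<70)&(im[...,2]<70); red[:,:250]=0; red[132:]=0; red[:,280:]=0
vs,us=np.nonzero(red); print(us.mean(),vs.mean(),len(us))
c1,d1=ray(g,u.mean(),v.mean());c2,d2=ray(s,us.mean(),vs.mean())
A=np.stack([d1,-d2],1); t=np.linalg.lstsq(A,c2-c1,rcond=None)[0]; print(c1+d1*t[0],c2+d2*t[1])
E
```

```text
105 821
blank ((518.9127807617188, -46.200157165527344), (158.3105010986328, 58.8370475769043), 82.98548889160156) [[480.0, -121.19999694824219], [538.4000244140625, -128.39999389648438], [557.7999877929688, 28.799999237060547], [499.3999938964844, 36.0]]
blue ((510.737060546875, -114.91889953613281), (19.725568771362305, 57.849308013916016), 82.78437805175781)
plate ((546.9229125976562, -3.9609832763671875), (280.0266418457031, 151.44883728027344), 86.57600402832031) [[463.0, -139.1999969482422], [614.0999755859375, -148.1999969482422], [630.9000244140625, 131.3000030517578], [479.70001220703125, 140.3000030517578]]
fence ((581.6015014648438, -5.013221740722656), (237.15347290039062, 20.124732971191406), 86.28860473632812) [[563.9000244140625, -122.69999694824219], [584.0, -124.0], [599.2999877929688, 112.69999694824219], [579.2000122070312, 114.0]]
ball px 333.3809523809524 151.95238095238096 21 [ 625.99413102 -120.20898936  191.15307266]
262.9 123.9 30
[ 628.63129121 -122.96646024  182.08673838] [ 623.76800509 -124.90360835  180.99300964]
```

```bash
cat >> h.py <<'E'
TH=-0.061; O=np.array([536.3,-13.4])
c_,s_=np.cos(TH),np.sin(TH); RB=np.array([[c_,-s_],[s_,c_]])
def b2w(x,y): return O+RB@[x,y]
def w2b(p): return RB.T@(np.asarray(p)[:2]-O)
def go(xb,yb,z,turn=True):
    s=state(); R=np.array(s["ee_rot"]); w=np.r_[b2w(xb,yb),z]; d=R.T@(w-s["tcp_pos"])
    # wanted orientation: tool z = block -y, y down
    Rd=np.column_stack([[-c_,-s_,0],[0,0,-1],[s_,-c_,0]])
    rv=cv2.Rodrigues(R.T@Rd)[0].ravel()
    print("t",round(s["time"],2),"tcp_b",w2b(s["tcp_pos"]).round(1),np.round(s["tcp_pos"][2],1),"F",np.round(s["ft_force"],1),"gap",round(s["finger_gap"],2)); print("shift m",(d/1000).round(4),"rot",rv.round(3))
E
python3 -c "
from h import *
go(-78,-34,160)"
```

```text
t 0.15 tcp_b [-317.2 -630.7] 241.4 F [ 0.1 -0.2 -0.3] gap 1.0
shift m [-0.4264  0.0823 -0.481 ] rot [0.002 0.344 0.   ]
```

Emit:
move_arm(increments=[[-1, -0.04, 0, -0.045, 0, 0.05, 0], [-1, -0.08, 0, -0.09, 0, 0.1, 0], [-1, -0.11, 0, -0.125, 0, 0.15, 0], [-1, -0.14, 0, -0.16, 0, 0.2, 0], [-1, -0.17, 0, -0.19, 0, 0.25, 0], [-1, -0.2, 0, -0.225, 0, 0.3, 0], [-1, -0.23, 0, -0.26, 0, 0.344, 0], [-1, -0.26, 0, -0.29, 0, 0.344, 0], [-1, -0.29, 0, -0.325, 0, 0.344, 0], [-1, -0.32, 0, -0.36, 0, 0.344, 0]])

```text
time: 0.98
tcp_pos: [360.8, -245.9, 242.1]
ee_rot: [[-0.998, -0.0, -0.061], [0.061, 0.002, -0.998], [0.0, -1.0, -0.002]]
ft_force: [0.5, 1.0, 1.0]
finger_gap: 0.002
```

```bash
python3 -c "
from h import *
go(-78,-34,160)"
```

```text
t 0.98 tcp_b [-161.  -242.8] 242.1 F [0.5 1.  1. ] gap 0.0
shift m [-0.083   0.0824 -0.2087] rot [ 0.002 -0.     0.   ]
```

Emit:
move_arm(increments=[[-1, -0.014, 0, -0.035, 0, 0, 0], [-1, -0.028, 0, -0.07, 0, 0, 0], [-1, -0.042, 0, -0.105, 0, 0, 0], [-1, -0.056, 0.02, -0.14, 0, 0, 0], [-1, -0.07, 0.04, -0.175, 0, 0, 0], [-1, -0.083, 0.06, -0.209, 0, 0, 0], [-1, -0.083, 0.082, -0.209, 0, 0, 0], [-1, -0.083, 0.082, -0.209, 0, 0, 0]])

```text
time: 1.65
tcp_pos: [454.4, -39.2, 157.1]
ee_rot: [[-0.998, -0.008, -0.055], [0.055, 0.003, -0.998], [0.009, -1.0, -0.003]]
ft_force: [-0.8, 0.0, 0.1]
finger_gap: 0.002
```

```bash
python3 -c "
from h import *
go(-78,-34,63)
for n in ('wrist','top','scene'): 
  g=grab(n,1); cv2.imwrite(f'pics/{n}1.png',g['pixels'][:,:,::-1])
"
```

```text
t 1.65 tcp_b [-80.2 -30.7] 157.1 F [-0.8  0.   0.1] gap 0.0
shift m [-0.003   0.094   0.0035] rot [0.003 0.006 0.009]
```

View pics/wrist1.png

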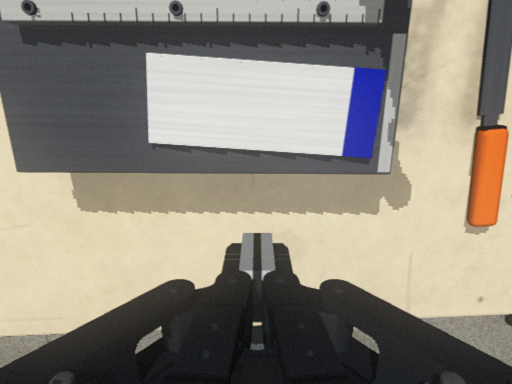

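View pics/scene1.png

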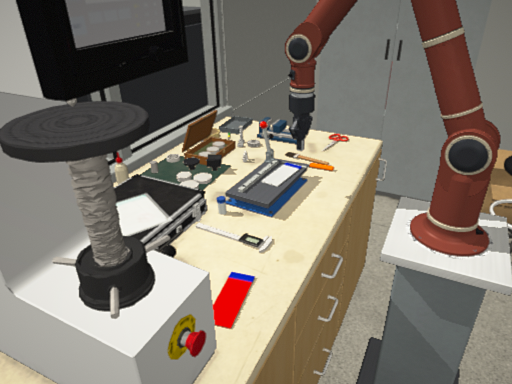

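Run:
```python
from h import *
g=load("wrist",1)
for nm,u,v,z in [("plate FR",391,173.5,50),("plate FL",17,171.5,50),("plate right up",409,15,50),("fence front R",383,22,62),("fence front mid",176,22,62),("fence front L",0,22,62),("bl BL",147,52.5,55),("bl BR",386.5,68.5,55),("bl FR",373.5,158,55),("bl FL",148,142.5,55),("blue B",355,66,55),("blue F",343,156,55)]:
    p=onz(g,u,v,z); print(nm,p.round(1),w2b(p).round(1))
```

```text
plate FR [ 463.5 -139.9   50. ] [ -65.  -130.7]
plate FL [480.2 138.4  50. ] [-65.3 148.1]
plate right up [ 569.4 -144.8   50. ] [  41.1 -129.1]
fence front R [ 564.3 -123.9   62. ] [  34.7 -108.6]
fence front mid [571.5   4.5  62. ] [34.1 20. ]
fence front L [577.6 114.1  62. ] [ 33.5 129.7]
bl BL [555.9  27.4  55. ] [17.1 41.9]
bl BR [ 537.2 -130.3   55. ] [   8.1 -116.6]
bl FR [ 477.  -124.6   55. ] [ -52.4 -114.6]
bl FL [497.   35.7  55. ] [-42.2  46.6]
blue B [ 540.  -109.4   55. ] [  9.5 -95.6]
blue F [ 479.7 -102.7   55. ] [-51.1 -92.6]
```

Emit:
move_arm(increments=[[-1, -0.001, 0.03, 0.003, 0.003, 0.006, 0.009], [-1, -0.001, 0.06, 0.003, 0.003, 0.006, 0.009], [-1, -0.001, 0.08, 0.003, 0.003, 0.006, 0.009], [-1, -0.001, 0.09, 0.003, 0.003, 0.006, 0.009], [-1, -0.001, 0.094, 0.003, 0.003, 0.006, 0.009], [-1, -0.001, 0.094, 0.003, 0.003, 0.006, 0.009], [-1, -0.001, 0.094, 0.003, 0.003, 0.006, 0.009]])

```text
time: 2.38
tcp_pos: [457.8, -47.8, 68.1]
ee_rot: [[-0.997, 0.011, -0.072], [0.072, -0.003, -0.997], [-0.011, -1.0, 0.003]]
ft_force: [0.8, -1.0, 0.4]
finger_gap: -0.002
```

```bash
python3 -c "
from h import *
go(-36,-34,63)
g=grab('wrist',2); cv2.imwrite('pics/wrist2.png',g['pixels'][:,:,::-1])
g=grab('scene',2); crop(g,200,110,340,220,5,'cscene2')
"
```

```text
t 2.38 tcp_b [-76.3 -39.1] 68.1 F [ 0.8 -1.   0.4] gap -0.0
shift m [-0.0402  0.0056 -0.0055] rot [-0.003 -0.011 -0.011]
```

View pics/wrist2.png

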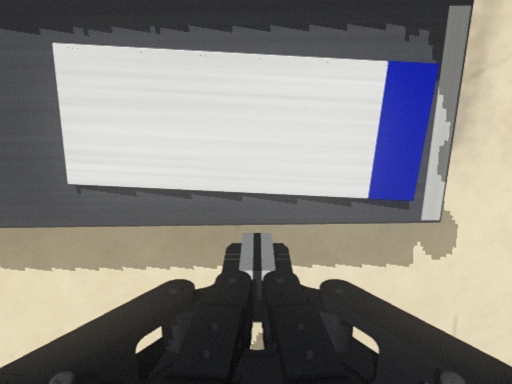

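View pics/cscene2.png

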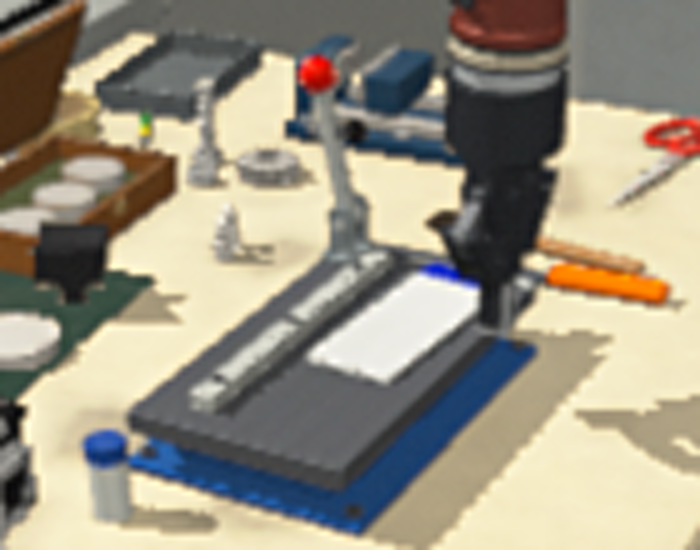

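Emit:
move_arm(increments=[[-1, 0.001, 0.003, -0.003, -0.003, -0.011, -0.011], [-1, 0.001, 0.0055, -0.003, -0.003, -0.011, -0.011], [-1, 0.001, 0.0055, -0.003, -0.003, -0.011, -0.011]])

```text
time: 2.73
tcp_pos: [457.4, -44.0, 62.8]
ee_rot: [[-0.998, 0.001, -0.059], [0.059, 0.001, -0.998], [-0.001, -1.0, -0.001]]
ft_force: [-0.0, -0.2, -0.2]
finger_gap: 0.0
```

```bash
python3 -c "
from h import *
go(-36,-36,62.5)
"
```

```text
t 2.73 tcp_b [-76.9 -35.4] 62.8 F [-0.  -0.2 -0.2] gap 0.0
shift m [-0.0409  0.0003  0.0007] rot [ 0.001  0.002 -0.001]
```

Now the push towards the fence, gently, in two calls.

Emit:
move_arm(increments=[[-1, -0.003, 0, 0, 0, 0.002, 0], [-1, -0.006, 0, 0, 0, 0.002, 0], [-1, -0.009, 0, 0, 0, 0.002, 0], [-1, -0.012, 0, 0, 0, 0.002, 0], [-1, -0.015, 0, 0, 0, 0.002, 0], [-1, -0.018, 0, 0, 0, 0.002, 0], [-1, -0.021, 0, 0, 0, 0.002, 0], [-1, -0.024, 0, 0, 0, 0.002, 0], [-1, -0.026, 0, 0, 0, 0.002, 0], [-1, -0.028, 0, 0, 0, 0.002, 0]])

```text
time: 3.57
tcp_pos: [485.2, -45.7, 62.7]
ee_rot: [[-0.998, 0.0, -0.061], [0.061, 0.001, -0.998], [-0.0, -1.0, -0.001]]
ft_force: [-1.7, -1.3, 0.3]
finger_gap: -0.004
```

```bash
python3 -c "
from h import *
go(-36,-37,62.5)
g=grab('wrist',3); cv2.imwrite('pics/wrist3.png',g['pixels'][:,:,::-1])
"
```

```text
t 3.57 tcp_b [-49.  -35.4] 62.7 F [-1.7 -1.3  0.3] gap -0.0
shift m [-0.013   0.0002  0.0016] rot [ 0.001 -0.    -0.   ]
```

View pics/wrist3.png

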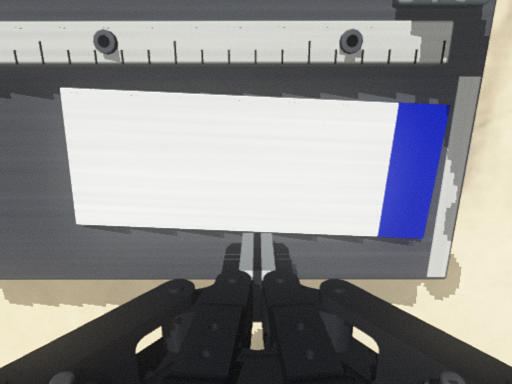

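Emit:
move_arm(increments=[[-1, -0.002, 0, 0.0, 0, 0, 0], [-1, -0.004, 0, 0.0, 0, 0, 0], [-1, -0.006, 0, 0.0, 0, 0, 0], [-1, -0.008, 0, 0.0, 0, 0, 0], [-1, -0.01, 0, 0, 0, 0, 0], [-1, -0.012, 0, 0, 0, 0, 0], [-1, -0.014, 0, 0, 0, 0, 0], [-1, -0.015, 0, 0, 0, 0, 0]])

```text
time: 4.28
tcp_pos: [497.3, -46.8, 62.4]
ee_rot: [[-0.998, -0.007, -0.062], [0.062, 0.0, -0.998], [0.007, -1.0, -0.0]]
ft_force: [-6.9, -0.2, 6.4]
finger_gap: 0.001
```

```bash
python3 -c "
from h import *
go(-36,-37,62.5)
g=grab('wrist',4); cv2.imwrite('pics/wrist4.png',g['pixels'][:,:,::-1])
"
```

```text
t 4.28 tcp_b [-36.9 -35.7] 62.4 F [-6.9 -0.2  6.4] gap 0.0
shift m [-0.0009 -0.0001  0.0013] rot [ 0.    -0.001  0.007]
```

View pics/wrist4.png

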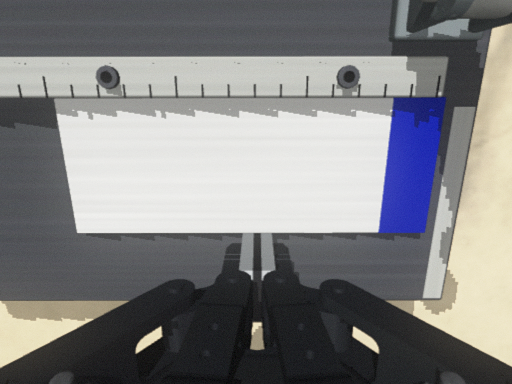

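Emit:
move_arm(increments=[[-1, 0.006, 0, 0, 0, 0, 0.007], [-1, 0.015, -0.002, 0, 0, 0, 0.007], [-1, 0.018, -0.01, 0, 0, 0, 0.007], [-1, 0.01, -0.024, -0.03, 0, 0, 0.007], [-1, 0, -0.026, -0.06, 0, 0, 0.007], [-1, -0.02, -0.026, -0.09, 0, 0, 0.007], [-1, -0.04, -0.026, -0.116, 0, 0, 0.007], [-1, -0.04, -0.026, -0.116, 0, 0, 0.007], [-1, -0.04, -0.026, -0.116, 0, 0, 0.007]])

```text
time: 5.08
tcp_pos: [546.2, 69.3, 89.0]
ee_rot: [[-0.998, 0.003, -0.057], [0.057, 0.002, -0.998], [-0.003, -1.0, -0.002]]
ft_force: [-0.5, -0.2, -0.5]
finger_gap: 0.006
```

```bash
python3 -c "
from h import *
go(3,78,62.5)
g=grab('wrist',5); cv2.imwrite('pics/wrist5.png',g['pixels'][:,:,::-1])
g=grab('top',5); crop(g,230,140,400,250,4.7,'ctop5')
"
```

```text
t 5.08 tcp_b [ 4.9 83.1] 89.0 F [-0.5 -0.2 -0.5] gap 0.01
shift m [0.002  0.0265 0.0052] rot [ 0.002  0.004 -0.003]
```

View pics/wrist5.png

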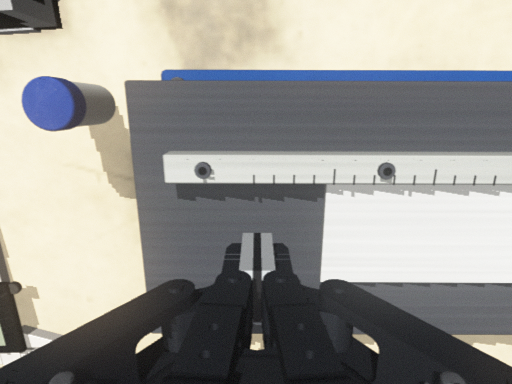

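View pics/ctop5.png

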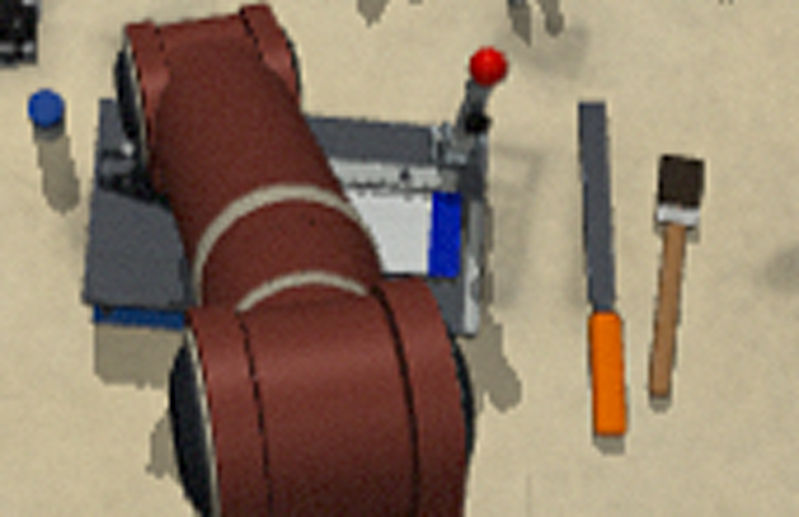

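Run:
```python
from h import *
g=load("wrist",5)
for nm,u,v,z in [("fence L end",165,184,62),("plate L",137,180,50),("fr",380,184,62),("bl BL",326,187,55),("bl L mid",324,235,55),("bl FL",321.5,282,55)]:
    p=onz(g,u,v,z); print(nm,w2b(p).round(1))
g=load("wrist",4)
for nm,u,v,z in [("ledge R F",443,300,50),("ledge R B",476,108,50),("BR",446,98,55),("FR",428,233,55),("blue B",394,98,55),("blueF",379,233,55),("FL",77,233,55),("BL",57,98,55),("fence",250,97,62)]:
    p=onz(g,u,v,z); print(nm,w2b(p).round(1))
```

```text
fence L end [ 34.1 128.8]
plate L [ 33.  147.2]
fr [34.5 21.3]
bl BL [30.9 46.6]
bl L mid [ 3.6 46. ]
bl FL [-25.5  45.6]
ledge R F [ -64.7 -130.6]
ledge R B [  29.9 -129. ]
BR [  34.1 -112.9]
FR [ -25.5 -114.6]
blue B [ 34.1 -91.8]
blueF [-25.5 -92.1]
FL [-25.4  46.2]
BL [34.2 44.8]
fence [ 34.7 -33.6]
```

Emit:
move_arm(increments=[[-1, 0.001, 0.012, 0.004, 0.002, 0.004, -0.003], [-1, 0.001, 0.022, 0.006, 0.002, 0.004, -0.003], [-1, 0.001, 0.026, 0.008, 0.002, 0.004, -0.003], [-1, 0.001, 0.026, 0.01, 0.002, 0.004, -0.003], [-1, 0.001, 0.026, 0.012, 0.002, 0.004, -0.003], [-1, 0.001, 0.026, 0.014, 0.002, 0.004, -0.003], [-1, 0.001, 0.026, 0.014, 0.002, 0.004, -0.003]])

```text
time: 5.77
tcp_pos: [542.1, 50.4, 62.1]
ee_rot: [[-0.998, -0.004, -0.068], [0.068, -0.003, -0.998], [0.004, -1.0, 0.004]]
ft_force: [-0.3, 0.5, -0.5]
finger_gap: 0.001
```

```bash
python3 -c "
from h import *
go(4,24,62.5)
g=grab('wrist',6); cv2.imwrite('pics/wrist6.png',g['pixels'][:,:,::-1])
"
```

```text
t 5.77 tcp_b [ 1.9 64.1] 62.1 F [-0.3  0.5 -0.5] gap 0.0
shift m [-0.0024 -0.0003  0.04  ] rot [-0.004 -0.007  0.004]
```

View pics/wrist6.png

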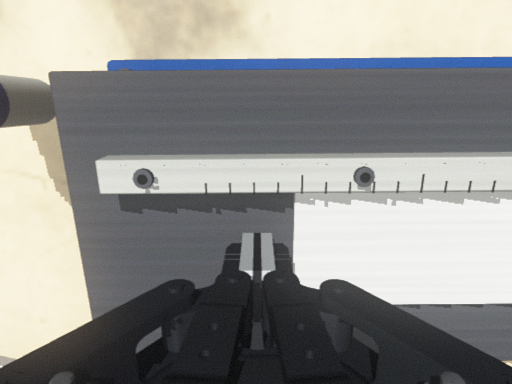

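Emit:
move_arm(increments=[[-1, 0, 0, 0.003, -0.004, -0.007, 0.004], [-1, 0, 0, 0.006, -0.004, -0.007, 0.004], [-1, 0, 0, 0.009, -0.004, -0.007, 0.004], [-1, 0, 0, 0.012, -0.004, -0.007, 0.004], [-1, 0, 0, 0.015, -0.004, -0.007, 0.004], [-1, 0, 0, 0.018, -0.004, -0.007, 0.004], [-1, 0, 0, 0.02, -0.004, -0.007, 0.004], [-1, 0, 0, 0.022, -0.004, -0.007, 0.004], [-1, 0, 0, 0.022, -0.004, -0.007, 0.004]])

```text
time: 6.57
tcp_pos: [540.7, 28.3, 62.3]
ee_rot: [[-0.998, 0.0, -0.061], [0.061, 0.0, -0.998], [-0.0, -1.0, -0.0]]
ft_force: [-0.1, -0.4, -0.3]
finger_gap: -0.003
```

```bash
python3 -c "
from h import *
go(4,24,62.5)
g=grab('wrist',7); cv2.imwrite('pics/wrist7.png',g['pixels'][:,:,::-1])
g=grab('scene',7); crop(g,200,110,340,220,5,'cscene7')
"
```

```text
t 6.57 tcp_b [ 1.8 41.9] 62.3 F [-0.1 -0.4 -0.3] gap -0.0
shift m [-0.0022 -0.0002  0.0179] rot [ 0. -0. -0.]
```

View pics/wrist7.png

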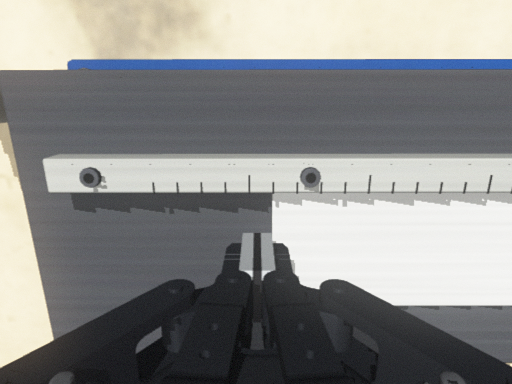

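View pics/cscene7.png

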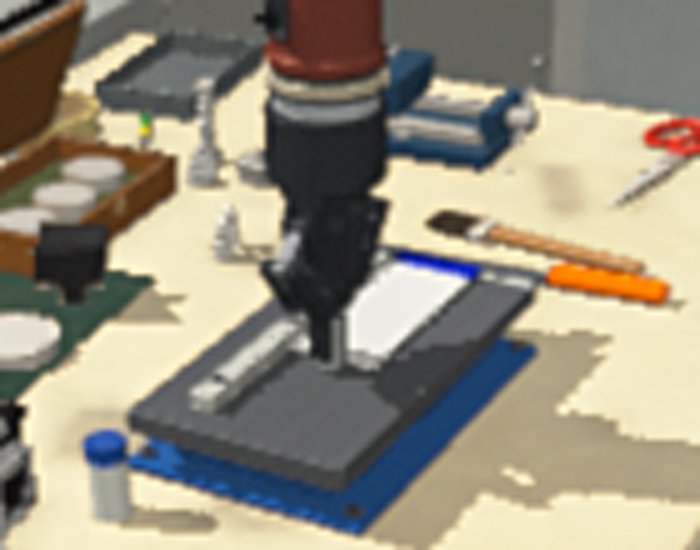

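Run:
```python
from h import *
g=load("wrist",7)
for u,v,z in [(272,220,55),(272,230,55),(46,192,62),(311,192,62)]: print(w2b(onz(g,u,v,z)).round(1))
```

```text
[19.7 34.6]
[14.8 34.5]
[ 35.1 129.8]
[35.1 18.8]
```

Emit:
move_arm(increments=[[-1, -0.0005, 0, 0.003, 0, 0, 0], [-1, -0.001, 0, 0.006, 0, 0, 0], [-1, -0.0015, 0, 0.009, 0, 0, 0], [-1, -0.002, 0, 0.012, 0, 0, 0], [-1, -0.002, 0, 0.015, 0, 0, 0], [-1, -0.002, 0, 0.018, 0, 0, 0], [-1, -0.002, 0, 0.02, 0, 0, 0], [-1, -0.002, 0, 0.022, 0, 0, 0], [-1, -0.002, 0, 0.023, 0, 0, 0], [-1, -0.002, 0, 0.023, 0, 0, 0]])

```text
time: 7.5
tcp_pos: [541.2, 5.2, 62.2]
ee_rot: [[-0.998, 0.0, -0.061], [0.061, 0.0, -0.998], [-0.0, -1.0, -0.0]]
ft_force: [-0.9, 1.6, -0.1]
finger_gap: -0.0
```

Run:
```python
from h import *
go(4,14.5,62.5)
for n in ("wrist","scene","top"):
    g=grab(n,8)
    if n=="wrist": cv2.imwrite('pics/wrist8.png',g['pixels'][:,:,::-1])
    if n=="scene": crop(g,240,130,320,190,8,'cscene8')
    if n=="top": crop(g,290,150,350,210,10,'ctop8')
```

```text
t 7.5 tcp_b [ 3.7 18.9] 62.2 F [-0.9  1.6 -0.1] gap -0.0
shift m [-0.0003 -0.0003  0.0044] rot [ 0.  0. -0.]
```

View pics/wrist8.png

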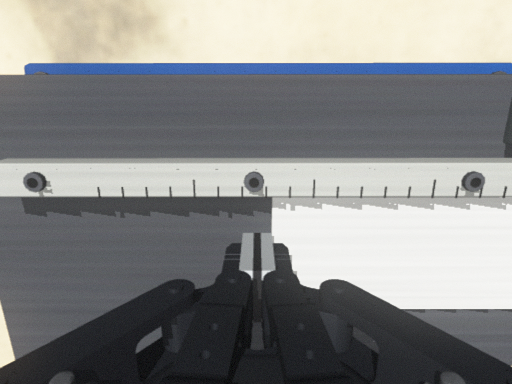

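View pics/ctop8.png

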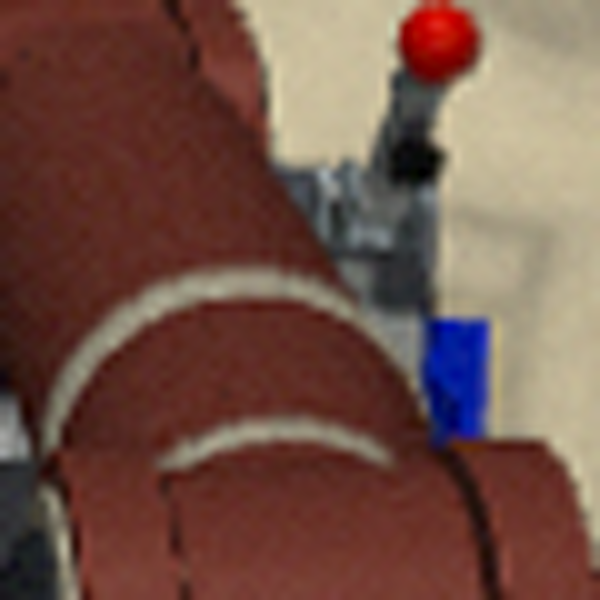

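View pics/cscene8.png

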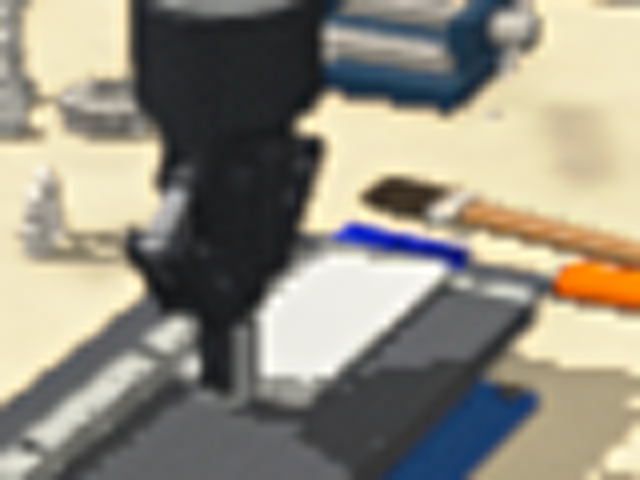

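Emit:
move_arm(increments=[[-1, 0, 0, 0.002, 0, 0, 0], [-1, 0, 0, 0.003, 0, 0, 0], [-1, 0, 0, 0.004, 0, 0, 0], [-1, 0, 0, 0.004, 0, 0, 0]])

```text
time: 7.98
tcp_pos: [542.4, -0.0, 62.5]
ee_rot: [[-0.998, 0.003, -0.062], [0.062, -0.001, -0.998], [-0.003, -1.0, 0.001]]
ft_force: [-0.4, 0.1, 0.0]
finger_gap: -0.0
```

Run:
```python
from h import *
g=grab("wrist",9); crop(g,200,180,330,250,6,'cw9')
for u,v,z in [(272,220,55),(272,230,55),(255,196,62)]: print(w2b(onz(g,u,v,z)).round(1))
go(-75,-130,120)
```

```text
[23.1  6.4]
[18.2  6.3]
[36.6 14. ]
t 8.03 tcp_b [ 5.3 13.8] 62.5 F [ 0.8 -0.3  0.1] gap -0.0
shift m [ 0.08   -0.0576  0.1439] rot [-0.001 -0.001 -0.003]
```

View pics/cw9.png

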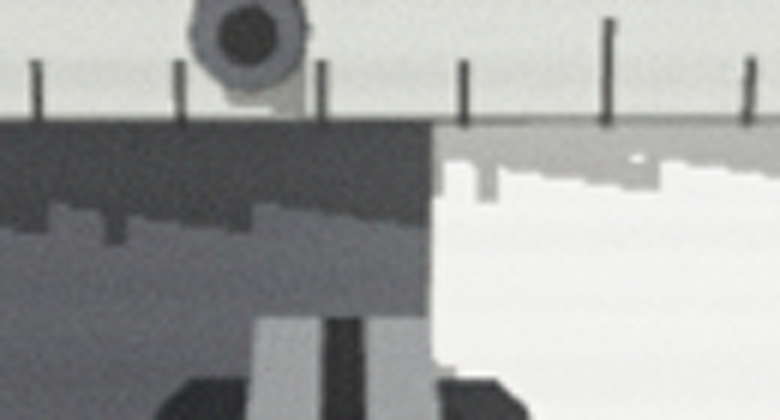

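Emit:
move_arm(increments=[[-1, 0, 0, -0.008, 0, 0, 0], [-1, 0, -0.015, -0.012, 0, 0, 0], [-1, 0.01, -0.05, -0.01, 0, 0, 0], [-1, 0.03, -0.08, 0.02, 0, 0, 0], [-1, 0.055, -0.08, 0.05, 0, 0, 0], [-1, 0.08, -0.08, 0.085, 0, 0, 0], [-1, 0.08, -0.08, 0.12, 0, 0, 0], [-1, 0.08, -0.075, 0.144, 0, 0, 0], [-1, 0.08, -0.07, 0.144, 0, 0, 0], [-1, 0.08, -0.07, 0.144, 0, 0, 0]])

```text
time: 8.87
tcp_pos: [453.1, -140.0, 132.0]
ee_rot: [[-0.998, 0.003, -0.065], [0.065, -0.002, -0.998], [-0.003, -1.0, 0.001]]
ft_force: [0.2, 0.1, 0.4]
finger_gap: 0.005
```

Run:
```python
from h import *
g=grab("wrist",10); cv2.imwrite('pics/wrist10.png',g['pixels'][:,:,::-1])
go(-75,-130,120)
```

```text
t 8.92 tcp_b [ -75.  -129.6] 132.2 F [-0.4  0.4  0.4] gap -0.0
shift m [0.0001 0.0122 0.0004] rot [-0.    -0.001 -0.003]
```

View pics/wrist10.png

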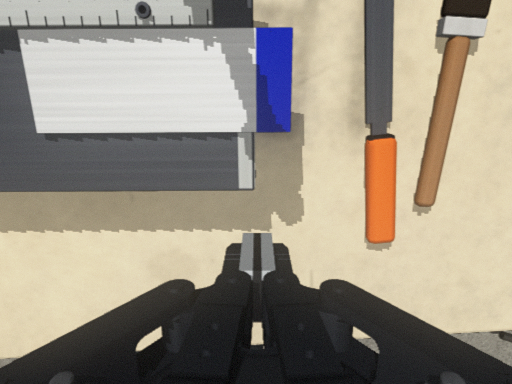

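Run:
```python
from h import *
g=load("wrist",10); crop(g,225,10,310,200,3.1,'cw10')
b,_=measure(g,box=(240,15,310,145))
for r in (45,60,80,100,120): 
    u=np.nonzero(b[r])[0]; print(r,u.min(),u.max(),w2b(onz(g,u.min()-.5,r,55)).round(1),w2b(onz(g,u.max()+.5,r,55)).round(1))
im=g["pixels"].astype(int).sum(-1)
for r in (145,160,175,185):
    d=np.diff(im[r,225:275]); print(r,225+np.argmax(abs(d)),im[r,235:262].tolist())
for u,v in [(253.5,150),(253.5,185)]: print(w2b(onz(g,u,v,50)).round(1))
for u,v,z in [(150,26.5,62),(60,132,55),(200,132,55)]: print(w2b(onz(g,u,v,z)).round(1))
```

```text
45 257 291 [  24.9 -132.2] [  24.8 -152.7]
60 257 291 [  16.7 -132.2] [  16.6 -153. ]
80 267 290 [   5.4 -138.2] [   5.3 -152.6]
100 268 290 [  -6.2 -138.8] [  -6.3 -152.9]
120 275 289 [ -18.3 -143.2] [ -18.3 -152.6]
145 237 [284, 283, 354, 530, 591, 594, 580, 579, 577, 490, 397, 372, 390, 392, 392, 383, 338, 236, 200, 292, 374, 386, 395, 395, 395, 385, 390]
160 251 [297, 278, 294, 468, 568, 590, 580, 575, 575, 577, 582, 574, 567, 568, 585, 571, 513, 302, 194, 305, 380, 420, 408, 405, 419, 403, 407]
175 251 [269, 268, 287, 419, 549, 586, 584, 571, 586, 565, 572, 572, 559, 578, 588, 584, 547, 378, 248, 354, 294, 377, 433, 443, 438, 437, 437]
185 251 [285, 280, 278, 374, 533, 581, 587, 586, 574, 584, 588, 576, 579, 573, 587, 580, 564, 394, 240, 388, 433, 424, 408, 431, 427, 427, 423]
[ -37.8 -130. ]
[ -61.6 -129.8]
[ 33.7 -72.9]
[-25.   -8.5]
[-25.4 -96.5]
```

View pics/cw10.png

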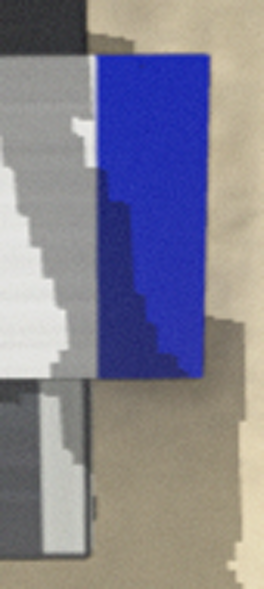

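```bash
python3 -c "
from h import *
go(142,-105,235)"
```

```text
t 8.92 tcp_b [ -75.  -129.6] 132.2 F [-0.4  0.4  0.4] gap -0.0
shift m [-0.2173 -0.1021 -0.0248] rot [-0.    -0.001 -0.003]
```

Emit:
move_arm(increments=[[-1, 0, -0.035, 0, 0, 0, 0], [-1, 0, -0.07, 0, 0, 0, 0], [-1, -0.02, -0.1, 0, 0, 0, 0], [-1, -0.055, -0.102, -0.005, 0, 0, 0], [-1, -0.09, -0.102, -0.01, 0, 0, 0], [-1, -0.125, -0.102, -0.015, 0, 0, 0], [-1, -0.16, -0.102, -0.02, 0, 0, 0], [-1, -0.19, -0.102, -0.025, 0, 0, 0], [-1, -0.217, -0.102, -0.025, 0, 0, 0], [-1, -0.217, -0.102, -0.025, 0, 0, 0]])

```text
time: 9.75
tcp_pos: [676.1, -121.9, 233.3]
ee_rot: [[-0.998, 0.006, -0.056], [0.056, 0.002, -0.998], [-0.006, -1.0, -0.002]]
ft_force: [0.5, -0.4, 0.0]
finger_gap: 0.0
```

Emit:
move_arm(increments=[[-1, 0, 0, 0, 0, 0, 0], [-1, 0, 0, 0, 0, 0, 0]])

```text
time: 9.92
tcp_pos: [676.2, -118.5, 232.5]
ee_rot: [[-0.999, 0.005, -0.052], [0.052, 0.004, -0.999], [-0.005, -1.0, -0.005]]
ft_force: [0.7, -0.7, 0.2]
finger_gap: 0.002
```

```bash
python3 -c "
from h import *
go(142,-105,180)
g=grab('scene',11); crop(g,220,70,340,180,5,'cscene11')
g=grab('top',11); crop(g,290,120,390,210,7,'ctop11')
"
```

```text
t 9.92 tcp_b [146.1 -96.3] 232.5 F [ 0.7 -0.7  0.2] gap 0.0
shift m [0.0044 0.0524 0.0089] rot [ 0.005  0.009 -0.005]
```

View pics/cscene11.png

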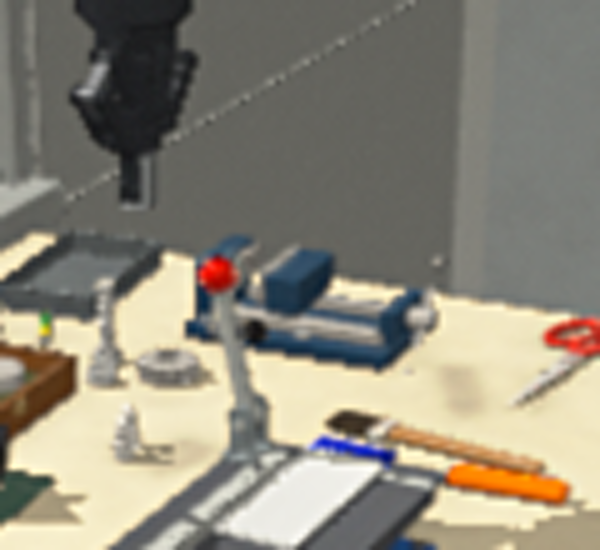

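View pics/ctop11.png

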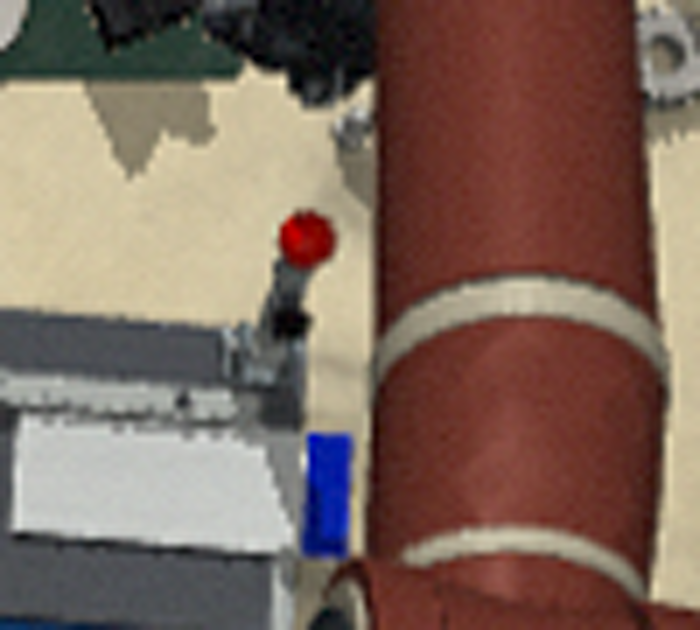

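Emit:
move_arm(increments=[[-1, 0.002, 0.015, 0.005, 0.005, 0.009, -0.005], [-1, 0.003, 0.03, 0.008, 0.005, 0.009, -0.005], [-1, 0.004, 0.045, 0.009, 0.005, 0.009, -0.005], [-1, 0.004, 0.054, 0.009, 0.005, 0.009, -0.005], [-1, 0.004, 0.054, 0.009, 0.005, 0.009, -0.005], [-1, 0.004, 0.054, 0.009, 0.005, 0.009, -0.005]])

```text
time: 10.52
tcp_pos: [670.9, -128.8, 179.6]
ee_rot: [[-0.998, -0.0, -0.063], [0.063, -0.002, -0.998], [0.0, -1.0, 0.002]]
ft_force: [0.3, 0.0, -0.4]
finger_gap: 0.0
```

```bash
python3 -c "
from h import *
go(48,-105,178)
g=grab('scene',12); crop(g,220,70,340,180,5,'cscene12')
g=grab('wrist',12); cv2.imwrite('pics/wrist12.png',g['pixels'][:,:,::-1])
"
```

```text
t 10.52 tcp_b [ 141.4 -107. ] 179.6 F [ 0.3  0.  -0.4] gap 0.0
shift m [ 0.0934  0.0016 -0.0019] rot [-0.002 -0.002  0.   ]
```

View pics/cscene12.png

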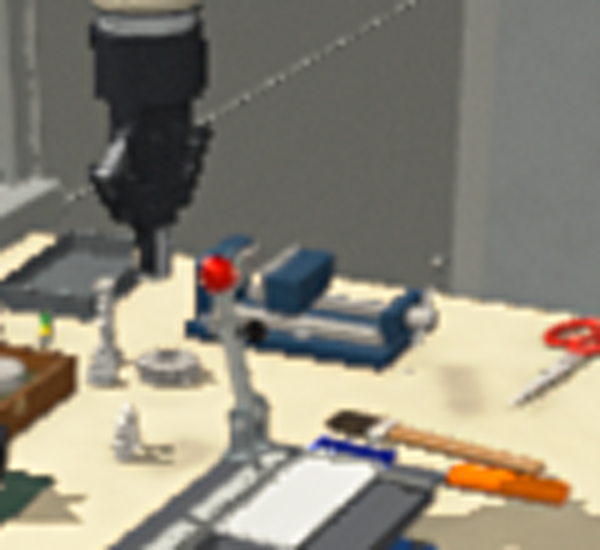

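Level with the ball and behind it; push it toward the robot.

Emit:
move_arm(increments=[[-1, 0.006, 0.001, -0.002, 0, 0, 0], [-1, 0.012, 0.001, -0.002, 0, 0, 0], [-1, 0.018, 0.001, -0.002, 0, 0, 0], [-1, 0.024, 0.001, -0.002, 0, 0, 0], [-1, 0.03, 0.001, -0.002, 0, 0, 0], [-1, 0.036, 0.001, -0.002, 0, 0, 0], [-1, 0.042, 0.001, -0.002, 0, 0, 0], [-1, 0.048, 0.001, -0.002, 0, 0, 0], [-1, 0.054, 0.001, -0.002, 0, 0, 0], [-1, 0.06, 0.001, -0.002, 0, 0, 0]])

```text
time: 11.45
tcp_pos: [611.3, -123.2, 179.5]
ee_rot: [[-0.998, 0.002, -0.063], [0.063, -0.002, -0.998], [-0.002, -1.0, 0.002]]
ft_force: [1.0, -0.4, 0.3]
finger_gap: 0.0
```

```bash
python3 -c "
from h import *
go(50,-105,178)
g=grab('scene',13); crop(g,220,70,340,180,5,'cscene13')
"
```

```text
t 11.45 tcp_b [  81.6 -105. ] 179.5 F [ 1.  -0.4  0.3] gap 0.0
shift m [0.0316 0.0014 0.0001] rot [-0.002 -0.002 -0.002]
```

View pics/cscene13.png

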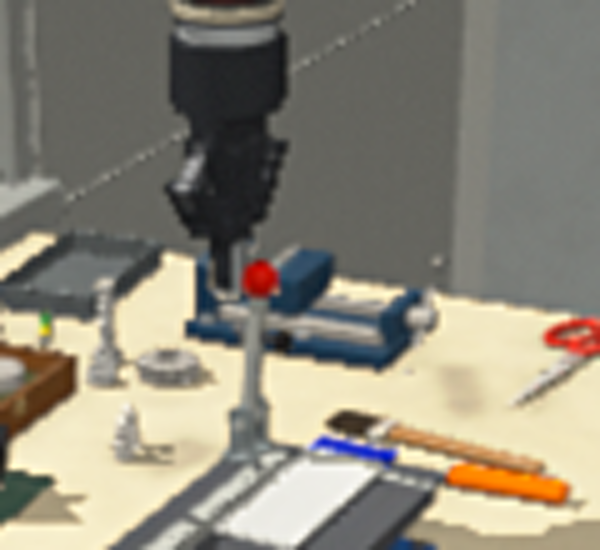

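Tipping as planned; continue slowly.

Emit:
move_arm(increments=[[-1, 0.005, 0.001, 0, 0, 0, 0], [-1, 0.01, 0.001, 0, 0, 0, 0], [-1, 0.015, 0.001, 0, 0, 0, 0], [-1, 0.02, 0.001, 0, 0, 0, 0], [-1, 0.025, 0.001, 0, 0, 0, 0], [-1, 0.03, 0.001, 0, 0, 0, 0], [-1, 0.032, 0.001, 0, 0, 0, 0]])

```text
time: 12.08
tcp_pos: [576.7, -121.2, 178.3]
ee_rot: [[-0.998, -0.002, -0.063], [0.063, -0.002, -0.998], [0.002, -1.0, 0.002]]
ft_force: [0.4, 1.0, -0.3]
finger_gap: -0.005
```

```bash
python3 -c "
from h import *
go(50,-105,178)
g=grab('scene',14); crop(g,220,70,340,180,5,'cscene14')
"
```

```text
t 12.08 tcp_b [  46.9 -105.1] 178.3 F [ 0.4  1.  -0.3] gap -0.0
shift m [-0.0031  0.0003 -0.0001] rot [-0.002 -0.002  0.002]
```

View pics/cscene14.png

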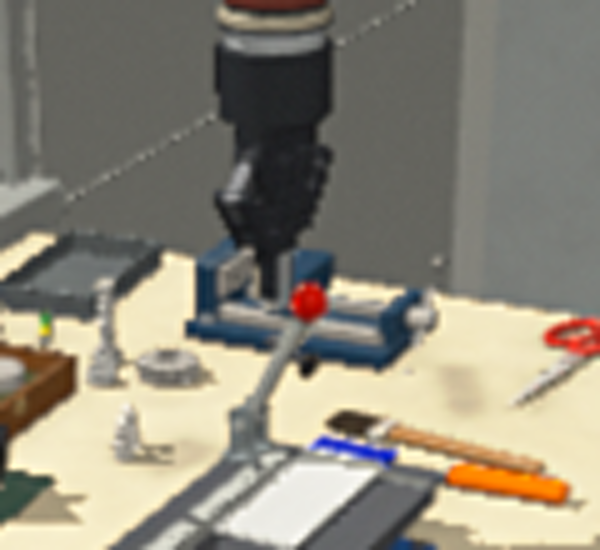

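Emit:
move_arm(increments=[[-1, -0.005, 0, 0, 0, 0, 0], [-1, -0.005, -0.02, 0, 0, 0, 0], [-1, -0.005, -0.05, 0, 0, 0, 0], [-1, -0.005, -0.08, 0, 0, 0, 0], [-1, -0.005, -0.08, 0, 0, 0, 0], [-1, -0.005, -0.08, 0, 0, 0, 0], [-1, -0.005, -0.08, 0, 0, 0, 0], [-1, -0.005, -0.08, 0, 0, 0, 0], [-1, -0.005, -0.08, 0, 0, 0, 0], [-1, -0.005, -0.08, 0, 0, 0, 0]])

```text
time: 12.97
tcp_pos: [581.4, -121.3, 257.2]
ee_rot: [[-0.998, -0.004, -0.063], [0.063, -0.002, -0.998], [0.004, -1.0, 0.002]]
ft_force: [-0.4, -0.7, -0.4]
finger_gap: -0.002
```

Emit:
move_arm(increments=[[-1, 0.02, 0, 0, 0, 0, 0], [-1, 0.04, 0, 0, 0, 0, 0], [-1, 0.06, 0, 0, 0, 0, 0], [-1, 0.08, 0, 0, 0, 0, 0], [-1, 0.1, 0, 0, 0, 0, 0], [-1, 0.12, 0, 0, 0, 0, 0], [-1, 0.13, 0, 0, 0, 0, 0], [-1, 0.14, 0, 0, 0, 0, 0], [-1, 0.14, 0, 0, 0, 0, 0], [-1, 0.14, 0, 0, 0, 0, 0]])

```text
time: 13.8
tcp_pos: [442.3, -112.5, 257.9]
ee_rot: [[-0.998, -0.003, -0.063], [0.063, -0.002, -0.998], [0.003, -1.0, 0.002]]
ft_force: [0.2, -0.4, -0.1]
finger_gap: -0.003
```

```bash
python3 -c "
from h import *
go(-85,-105,200)
g=grab('scene',15); crop(g,220,70,340,180,5,'cscene15')
g=grab('wrist',15); cv2.imwrite('pics/wrist15.png',g['pixels'][:,:,::-1])
"
```

```text
t 13.8 tcp_b [ -87.8 -104.6] 257.9 F [ 0.2 -0.4 -0.1] gap -0.0
shift m [-0.0029  0.0579  0.0003] rot [-0.002 -0.002  0.003]
```

View pics/cscene15.png

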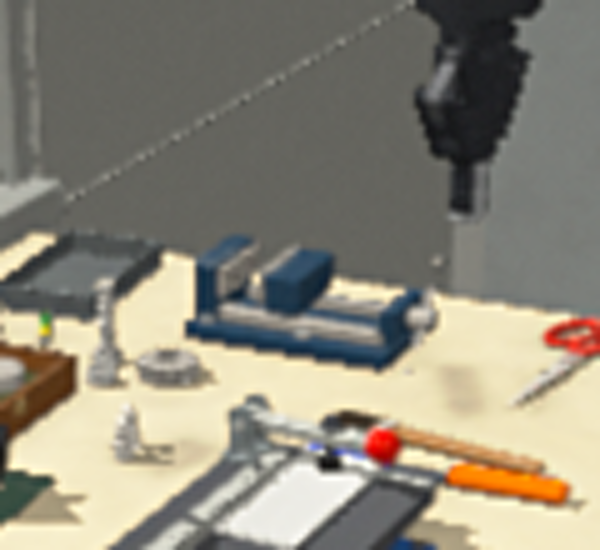

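View pics/wrist15.png

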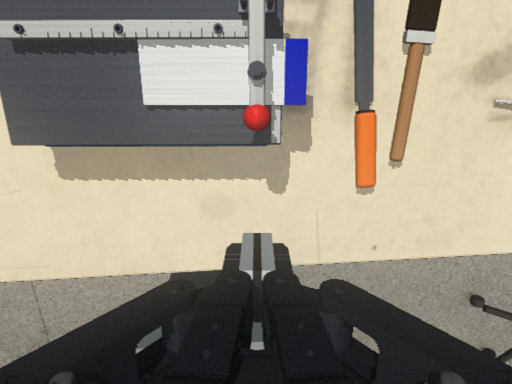

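Emit:
move_arm(increments=[[-1, 0, 0.01, 0.01, 0, 0, 0], [-1, 0, 0.02, 0.02, 0, 0, 0], [-1, 0, 0.03, 0.025, 0, 0, 0], [-1, 0, 0.04, 0.025, 0, 0, 0], [-1, 0, 0.05, 0.025, 0, 0, 0], [-1, 0, 0.055, 0.025, 0, 0, 0], [-1, 0, 0.058, 0.025, 0, 0, 0], [-1, 0, 0.058, 0.025, 0, 0, 0], [-1, 0, 0.058, 0.025, 0, 0, 0], [-1, 0, 0.058, 0.025, 0, 0, 0]])

```text
time: 14.73
tcp_pos: [441.7, -137.5, 200.3]
ee_rot: [[-0.998, -0.002, -0.063], [0.063, -0.002, -0.998], [0.001, -1.0, 0.002]]
ft_force: [-0.2, -0.3, -0.7]
finger_gap: -0.003
```

Run:
```python
from h import *
go(-85,-130,200)
g=grab('wrist',16); cv2.imwrite('pics/wrist16.png',g['pixels'][:,:,::-1])
P=pts(g); im=g["pixels"].astype(int)
red=(im[...,0]>150)&(im[...,1]<70)&(im[...,2]<70)
v,u=np.nonzero(red); print("ball",u.mean(),v.mean(),w2b(onz(g,u.mean(),v.mean(),80)),np.nanmax(P[red][:,2]))
b,_=measure(g,box=(200,0,400,200)); b=big(b)
v,u=np.nonzero(b); print(u.min(),u.max(),v.min(),v.max())
for r in np.linspace(v.min()+4,v.max()-4,5).astype(int):
    k=np.nonzero(b[r])[0]; print(r,w2b(onz(g,k.min()-.5,r,55)).round(1),w2b(onz(g,k.max()+.5,r,55)).round(1))
```

```text
t 14.73 tcp_b [ -86.8 -129.6] 200.3 F [-0.2 -0.3 -0.7] gap -0.0
shift m [-0.0018  0.0003  0.0004] rot [-0.002 -0.002  0.001]
ball 221.07867132867133 120.33916083916084 [ -33.6816367  -103.55035801] 93.97341504378913
259 285 28 107
32 [  30.9 -132.6] [  30.8 -152.6]
49 [  18.8 -132.6] [  18.8 -152.9]
67 [   5.6 -132.6] [   5.6 -153.2]
85 [  -7.9 -132.7] [  -8.  -152.7]
103 [ -21.9 -132.7] [ -21.9 -153. ]
```

View pics/wrist16.png

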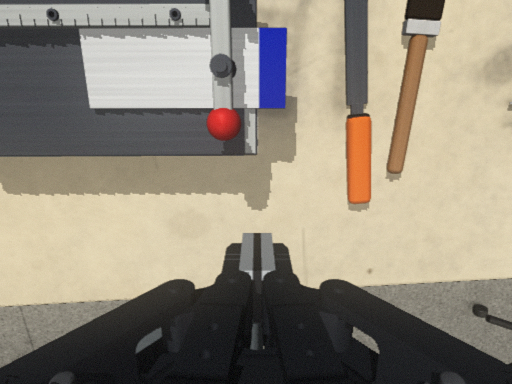

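```bash
python3 -c "
from cell import *
print(job_done(), state()['time'])"
```

```text
the job is handed in; nothing more can be done
the job is handed in; nothing more can be done
```

The blank is flat against the fence with its blue end past the right-hand end of the ledge, and the hold-down arm is resting on it. I handed the job in at about 14.7 s of the 58 s allowed. I pushed with shut fingertips only:

1. **To the fence:** I slid the blank against the fence.
2. **Along the fence:** I pushed it about 39 mm along.
3. **Hold-down arm:** I tipped the arm over by its red ball and let it sink by its own weight.

What the last checks showed:
- **Overhang:** the blank's end sits about 22.9 mm past the ledge end, for 22 mm of dye. That means the whole blue end and roughly 1 mm of bare metal are clear.
- **Disagreement on bare metal:** measured from where the dye begins, the bare strip came out at 2 to 2.7 mm. Part of that is probably the colour mask trimming the edges, since it showed the dye only 20 to 20.7 mm wide.
- **Against the fence:** the end face is square to the fence within 0.6 mm. Before the arm was tipped, the front edge was within about 0.5 mm of where it should be for full contact; I did not measure it again afterwards.
- **Hold-down arm:** the ball is 34 mm towards the robot from the block's origin, with its top at 94 mm. Level would be 35 mm and 93 mm, so the pad is on the blank.
- **Forces:** the largest force I read was about 9 N, during the push to the fence.
- **Bystanders:** the robot did not go near the file, brush, vial or caliper. The file and brush are unmoved in the last image. I did not check the vial and caliper in a final image.

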